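# Ease the wedge out from under the cabinet's front panel and put it back in its foam pocket

## Task

The heavy front panel of the small pipe cabinet was left propped up on the wooden wedge. Work the wedge backward out from under it in short tugs, about 2 cm each with a half-second pause after each one, so that the panel comes down a little at a time without dropping and finally rests shut. Then press the wedge flat and fully home in its foam pocket in the kit tray, and leave everything else where it stands.

Things in the scene. Friction and masses are not known exactly. Their poses are not given: they have to be found in the camera images.
- cabinet: White steel pipe cabinet, 260 wide (y), 270 high, 150 deep, two capped copper pipe tails on top; fixed. Origin on the worktop, below the middle of the outer face of its grey front panel; x points into the cabinet, y along the panel, z up. Open at the bottom behind the panel. Guide channels at y = +-121 mm stand 6 mm proud.
- front_panel (a joint): Height in m of the grey front panel (246 wide, 10 thick, 212 high, 1.8 to 2.6 kg) above shut. 0 = shut, lower edge 2 mm over the worktop; about 0.022 to 0.026 at the start, resting on the wedge. It slides straight up and down and sinks by its own weight as the wedge is drawn out, 2.9 mm for each 10 mm.
- wedge: Beech wedge flat on its underside, thin toe under the panel, heel in front of it. Origin on the underside, below the heel's middle; +x to the toe, z up. Heel: block 44 long (x -22 to 22), 46 wide, 40 high, lower rear edge eased 3 x 6. Blade: 32 wide, from x = 22 (30 high) down to x = 112 (4 high). 0.1 to 0.16 kg, balance at x = 20. The panel's face starts 32 to 43 ahead. Pull 5 to 15 N.
- wedge_toe (a point): Middle of the wedge's toe, on its underside, 112 mm ahead of the wedge's origin.
- kit_tray: Grey tray 200 (x) x 190 (y) x 34 high filled with dark foam, fixed. Origin at the centre of its underside, z up. Holds a torch (standing out to 55 mm) and a battery in their own pockets; the third, T-shaped pocket is the wedge's.
- wedge_pocket (a point): Point of the wedge pocket's floor where the wedge's origin belongs, 14 mm over the worktop, 20 mm below the foam's top; x points to the narrow (toe) end. Plan shape of the wedge with 2.5 mm of play on each side, 1.5 mm at each end: fits one way round only. Finger notches, x -19 to 24 and 20 deep, reach 27 mm out on both sides of the heel. Home, the heel stands 20 mm out of the foam.
- pocket_toe (a point): Point of the pocket's floor where the wedge's toe belongs, 112 mm along x from point wedge_pocket.
- elbow: Bystander: brass pipe elbow 44x44x27, beside the wedge. Origin under its centre.
- mug: Bystander: spotted white mug, 82 across, 91 high. Origin at its underside.
- tape_measure: Bystander: tape measure 40x81x67, beyond the tray. Origin under its centre.
- aerosol: Bystander: aerosol can, 52 across, 161 high, at the back. Origin under its centre.
- pull_rail (a point): Middle of the outer lower edge of the aluminium pull rail on the panel: 150 wide, sticking out 28 mm, 112 mm over the worktop when shut. It moves with the panel and overhangs the wedge's heel, so the hand must lean back about 35 degrees from vertical, fingers pointing down and in toward the cabinet.
- foam_lip_mid (a point): Middle of the springy foam lip at the pocket's heel end. It stands 3 mm into the pocket, so the wedge does not drop in by itself: the last 5 to 15 mm are pressed, with about 3 to 12 N.

How it is judged:
By the outcome, as a careful person would: the job done as asked, in the order asked, and still so for the second after the job is handed in, with the robot touching nothing.
It also fails if it takes over 70 s, if anything falls off the work surface, if the arm or the gripper's body presses on something with over 40 N, if the wrist force passes 120 N, or if a joint passes its speed limit or range.

## Robot

A 7-joint arm with a two-finger parallel gripper is mounted at the origin on a cart in front of the work surface, level with it; the furniture and walls round the work are solid. World frame = base frame: x ahead of the robot, y to its left, z up, the work surface at z = 0. Lengths are in m, angles in rad, forces in N, time in s.
With the tool pointing down it reaches from about 0.375 to 0.925 m from the base axis. Payload 3.1 kg.
Tool frame: the origin (TCP) lies on the centre line of the jaws, within the pads' length; the fingertips stand 11 mm ahead of it and the grasp point (between the pads) lies 8 mm behind it; z points along the fingers, y is the line along which they close (so a half turn about z gives the same grasp; the last joint's range is limited). The gripper opens to 85 mm and grips with 20 to 120 N. Pads are 22 mm wide; open, the fingers measure 114 mm over their backs; the gripper's body (76 mm by 85 mm) begins 54 mm behind the grasp point. The pads swing forward as they close: fully open they stand 13 mm farther back than shut.
Start: joints at [-1.272, 0.383, 0.044, 1.598, -0.018, 1.161, -0.05], TCP at [0.251, 0.6, 0.215] pointing down, gripper open.
Joint ranges: [-2.61, 2.61], [-0.41, 2.15], [-1.48, 1.57], [0, 2.5], [-1.57, 4.71], [0.05, 1.97], [-2.85, 2.85]. Speed limits (rad/s): [2.79, 2.79, 3.14, 3.14, 3.14, 3.14, 3.14].

## Interface

Orientations are given as a 3x3 rotation matrix whose columns are the frame's x, y, z axes.
In Python, from plant import ctrl, camera gives the robot as it stands.
- The arm moves only by the shell command python3 -m jog 'ROWS' [OPENING] [FORCE]. ROWS is JSON, a list of rows, each a list of 6 numbers: the shift along the tool's x, y, z in cm, then the turn, a rotation vector about the tool's x, y, z in degrees. A call has 1 to 8 rows; each row is the pose to reach, as a shift and turn from the pose commanded when the call began, along the tool's axes at that moment; what a row does not reach only later rows make up. A row lasts 1/8 s, in which the tool goes at most 62.5 mm and 10.7 degrees, less where a joint would pass 70% of its speed; a pose out of reach is approached as far as the arm can. A call with a gripper value outside its range is refused whole. OPENING is the finger opening in cm, from 0 to 8.54, set as the call begins (- or left out, the last holds). The fingers move at their own pace and stop on an object; FORCE is the grip in N (left out, the last holds). Time passes only in rows, so rows that repeat a pose let the fingers close. It gives the time, the measured TCP pose, the force, the opening and the grip force at its end, in the units of the state.
- ctrl.sense(): the state, without advancing time (a new reading comes with each control period).
- camera(name): name is "scene" or "side" or "wrist"; returns a dict with "color" (480x640x3 uint8, blue, green, red), "depth" (480x640 float32, m along the optical axis (not along the pixel's ray), 0 where there is no reading), "fx", "fy", "cx", "cy" (pixels), "dist_coeffs" ([k1, k2, p1, p2, k3] as OpenCV has them; the pictures are not rectified), "origin" and "orientation" of the camera in the world. Camera axes: x right, y down, z forward; pixel columns grow to the right and rows downward; lengths in m; the calibration is good to about 2 mm. A picture is of the moment at which its call begins.
- ctrl.finish_job(): hands the job in; it is judged then, once.
The state is a dict: "time": time; "q": joint angles; "joint_velocities": joint speeds; "joint_efforts": joint torques, N m; "position": TCP position; "eef_rot": TCP orientation; "ft_force": force on the tool from outside, world axes, zero at the start; "torque": the same for the moment, N m; "width": opening from 0.0 (shut) to 1.0 (fully open); "gripper_force": force on a finger pad.
Only numpy, scipy, OpenCV 4.12 (cv2) and the standard library are available. Lean on these libraries where they do the work, as an engineer would, in place of code of your own. Each camera call takes 0.05 s, during which the arm holds its last target. There are 200 camera calls.

## Working session

There is one attempt and no reset: what is moved stays moved. The work goes in short steps, Python scripts to look and compute and a shell command to move; the robot and the scene stay as the last step left them, time stands still between calls to the robot, and variables do not carry over. Pictures are saved under pics/ and viewed, at most 10 in all, crops included, and the job is handed in when it is done.

```bash
ls; mkdir -p pics; cat > h.py <<'E'
import numpy as np, cv2
from plant import ctrl, camera
def ray(c,u,v):
    K=np.array([[c['fx'],0,c['cx']],[0,c['fy'],c['cy']],[0,0,1]])
    p=cv2.undistortPoints(np.array([[[u,v]]],float),K,np.array(c['dist_coeffs'],float))[0,0]
    return np.array(c['origin']),np.array(c['orientation'])@np.array([p[0],p[1],1])
def plane(c,u,v,z):
    o,d=ray(c,u,v); return o+d*(z-o[2])/d[2]
def dep(c,u,v):
    o,d=ray(c,u,v); return o+d*np.median(c['depth'][int(v)-1:int(v)+2,int(u)-1:int(u)+2])
def project(c,P):
    K=np.array([[c['fx'],0,c['cx']],[0,c['fy'],c['cy']],[0,0,1]])
    R=np.array(c['orientation']).T
    return cv2.projectPoints(np.array(P,float).reshape(-1,3),cv2.Rodrigues(R)[0],-R@np.array(c['origin']),K,np.array(c['dist_coeffs'],float))[0][:,0]
E
python3 - <<'E'
from h import *
import pickle
for n in ['scene','side']:
    c=camera(n); cv2.imwrite(f'pics/{n}0.png',c['color']); pickle.dump(c,open(f'pics/{n}0.pkl','wb'))
    print(n,np.round(c['origin'],3),np.round(c['orientation'],2).tolist(),c['fx'])
s=ctrl.sense(); print(s['time'],np.round(s['eef_rot'],3).tolist(),s['position'],s['ft_force'])
E
```

```text
pics
scene [-0.116 -0.138  1.27 ] [[0.01, -0.87, 0.5], [-1.0, -0.0, 0.01], [-0.01, -0.5, -0.87]] 621.3830443863326
side [0.102 0.298 1.126] [[-0.66, -0.65, 0.38], [-0.75, 0.56, -0.35], [0.01, -0.51, -0.86]] 517.2503700488022
0.1 [[-0.922, 0.386, -0.001], [0.386, 0.922, -0.002], [-0.0, -0.002, -1.0]] [0.25084725 0.59865941 0.21417854] [ 0.55079379 -0.28997239  0.03590634]
```

View pics/scene0.png

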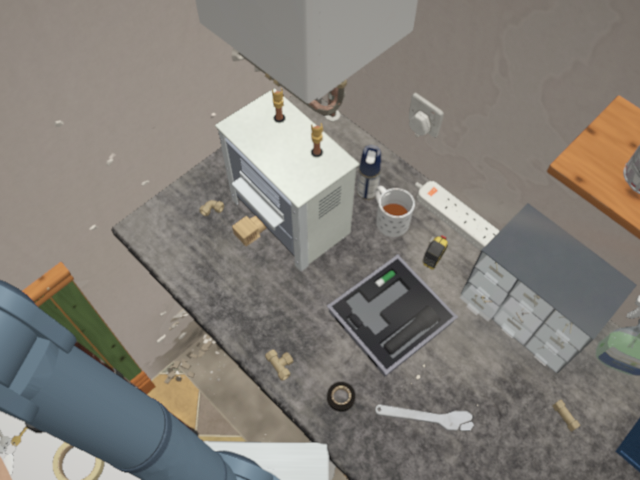

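View pics/side0.png

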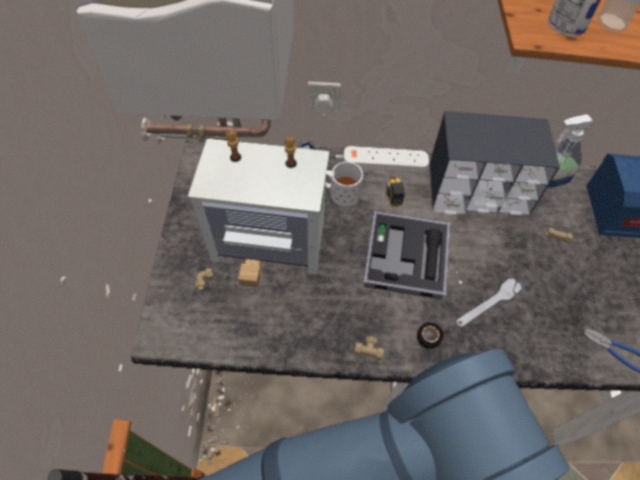

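The scene picture shows the wedge heel at about (247,230), in front of the cabinet panel. The tray is at (392,313), with its T pocket running from heel (365,322) to toe (405,290). In the side view the heel is at (250,272) and the pocket heel at (392,268). I'll enlarge both for measuring.

```bash
python3 - <<'E'
from h import *
import pickle
S=pickle.load(open('pics/scene0.pkl','rb'));D=pickle.load(open('pics/side0.pkl','rb'))
def crop(c,x,y,w,h,k): return cv2.resize(c['color'][y:y+h,x:x+w],(w*k,h*k),interpolation=cv2.INTER_CUBIC)
a=crop(S,215,170,100,75,4);b=crop(S,325,255,100,75,4);d=crop(D,190,190,100,75,4);e=crop(D,350,210,100,75,4)
cv2.imwrite('pics/crops.png',np.vstack([np.hstack([a,b]),np.hstack([d,e])]))
for n,c,u,v,z in [('wedge top',S,246,227,.04),('wedge side',D,250,268,.04),('pocket heel',S,365,322,.03),('elbow',S,211,208,.02)]:
    print(n,plane(c,u,v,z).round(3),dep(c,u,v).round(3))
E
```

```text
wedge top [0.63  0.029 0.04 ] [0.629 0.029 0.042]
wedge side [0.636 0.027 0.04 ] [0.637 0.026 0.038]
pocket heel [ 0.398 -0.239  0.03 ] [ 0.406 -0.241  0.013]
elbow [0.695 0.12  0.02 ] [0.705 0.123 0.005]
```

View pics/crops.png

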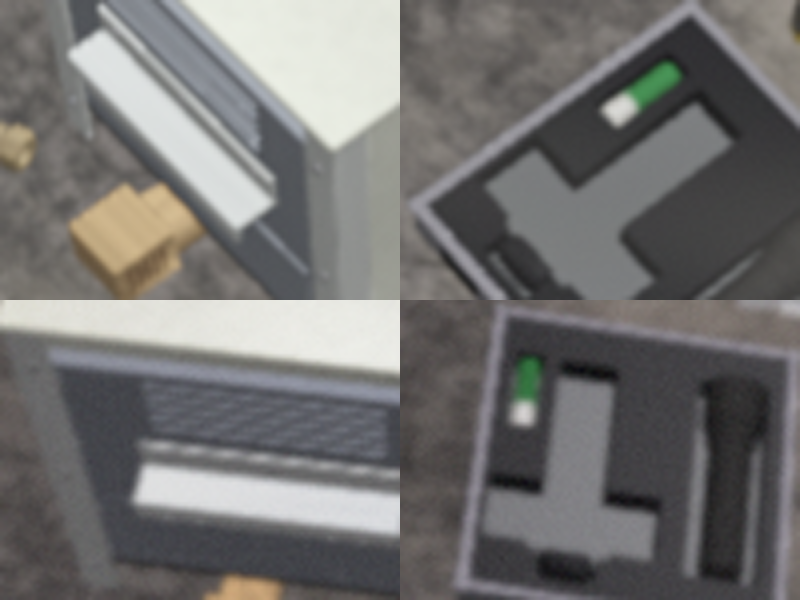

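```bash
cat >> h.py <<'E'
def cloud(c):
    K=np.array([[c['fx'],0,c['cx']],[0,c['fy'],c['cy']],[0,0,1]])
    v,u=np.mgrid[0:480,0:640]; p=cv2.undistortPoints(np.stack([u,v],-1).reshape(-1,1,2).astype(float),K,np.array(c['dist_coeffs'],float))[:,0]
    d=c['depth'].reshape(-1,1); P=np.hstack([p,np.ones((len(p),1))])*d
    W=P@np.array(c['orientation']).T+np.array(c['origin']); W[d[:,0]==0]=np.nan
    return W.reshape(480,640,3)
def wood(c):
    h=cv2.cvtColor(c['color'],cv2.COLOR_BGR2HSV); return (h[...,0]>8)&(h[...,0]<24)&(h[...,1]>80)&(h[...,2]>110)
def rect(P):
    r=cv2.minAreaRect(P[:,:2].astype(np.float32)*1000); return np.round(r[0],1),np.round(r[1],1),round(r[2],1),len(P)
E
python3 - <<'E'
from h import *
import pickle
for n in ['scene','side']:
    c=pickle.load(open(f'pics/{n}0.pkl','rb')); W=cloud(c)
    near=lambda x,y,r: np.hypot(W[...,0]-x,W[...,1]-y)<r
    m=wood(c)&near(.63,.03,.06)
    print(n,'wood',rect(W[m]),'top',rect(W[m&(abs(W[...,2]-.04)<.005)]))
    print(np.percentile(W[m][:,2],[5,50,95]).round(4))
    hs=cv2.cvtColor(c['color'],cv2.COLOR_BGR2HSV)
    f=near(.42,-.26,.12)&(abs(W[...,2]-.014)<.006)&(hs[...,2]>90)
    k=cv2.connectedComponentsWithStats(f.astype(np.uint8)); i=1+k[2][1:,4].argmax(); F=k[1]==i
    print('floor',k[2][i],rect(W[F]),W[F].mean(0).round(4))
S=pickle.load(open('pics/scene0.pkl','rb'))
a=plane(S,232.5,183,.136);b=plane(S,275,227,.136);print('rail',a.round(4),b.round(4),np.linalg.norm(a-b),(a+b)/2,'yaw',np.degrees(np.arctan2(a[0]-b[0],-(a[1]-b[1])))  )
g=[plane(S,325+(x-400)/4,255+y/4,.034)[:2].round(4).tolist() for x,y in [(575,188),(700,100),(735,140),(625,235),(415,205),(692,5)]];print('pocket',g)
E
```

```text
scene wood (array([636.5,  23. ]), array([47.9, 66.9]), 41.6, 489) top (array([629.4,  31.7]), array([46.8, 44.4]), 41.4, 281)
[0.0092 0.0369 0.0435]
floor [ 347  281   61   54 1200] (array([ 451.1, -279.3]), array([101. , 133.1]), 34.6, 1200) [ 0.443  -0.2648  0.0134]
side wood (array([640.9,  30.2]), array([54.3, 67.6]), 43.6, 409) top (array([630.,  35.]), array([44.4, 46.6]), 41.9, 301)
[0.0198 0.038  0.042 ]
floor [371 230  43  46 940] (array([ 451.8, -280.3]), array([105.2, 130.7]), 37.1, 940) [ 0.4429 -0.2679  0.0131]
rail [0.6866 0.0534 0.136 ] [ 0.5718 -0.0461  0.136 ] 0.15186422700598207 [0.62918755 0.00368557 0.136     ] yaw 130.92597373645123
pocket [[0.4436, -0.2489], [0.4972, -0.3203], [0.4726, -0.3381], [0.4159, -0.2749], [0.4332, -0.1617], [0.5572, -0.3195]]
```

```bash
cat >> h.py <<'E'
from scipy.spatial.transform import Rotation as Ro
def tool(yaw,tilt=35):
    a=np.radians(yaw);t=np.radians(tilt); x=np.array([np.cos(a),np.sin(a),0]);y=np.array([-x[1],x[0],0]);z=np.sin(t)*x-np.array([0,0,np.cos(t)])
    return np.c_[np.cross(y,z),y,z]
def row(p,R,s=None):
    s=s or ctrl.sense(); A=np.array(s['eef_rot'])
    r=np.r_[A.T@(np.array(p)-s['position'])*100,np.degrees(Ro.from_matrix(A.T@R).as_rotvec())]
    print('row',r.round(2).tolist(),'t',round(s['time'],2)); return r
def grasp2tcp(g,R): return np.array(g)+.008*R[:,2]
E
python3 - <<'E'
from h import *
R=tool(-48.5); xc=np.array([np.cos(np.radians(-48.5)),np.sin(np.radians(-48.5)),0])
g=np.array([.630,.0335,.027])-.002*xc
row(grasp2tcp(g,R)-.11*R[:,2],R)
print(grasp2tcp(g,R),R.round(3).tolist())
E
```

```text
row [-51.36, -34.82, 10.46, 7.74, -34.36, 25.0] t 0.1
[0.63171527 0.03156124 0.02044678] [[-0.543, 0.749, 0.38], [0.614, 0.663, -0.43], [-0.574, 0.0, -0.819]]
```

```bash
python3 -m jog '[[-51.4,-34.8,8.5,7.7,-34.4,25],[-51.4,-34.8,8.5,7.7,-34.4,25],[-51.4,-34.8,8.5,7.7,-34.4,25],[-51.4,-34.8,8.5,7.7,-34.4,25],[-51.4,-34.8,8.5,7.7,-34.4,25],[-51.4,-34.8,8.5,7.7,-34.4,25],[-51.4,-34.8,8.5,7.7,-34.4,25],[-51.4,-34.8,8.5,7.7,-34.4,25]]' 8.5 40; python3 - <<'E'
from h import *
R=tool(-48.5); row([.5903,.0785,.1106],R); print(ctrl.sense()['q'])
E
```

```text
time: 1.1
position: [0.5228, 0.1832, 0.1471]
eef_rot: [[-0.543, 0.748, 0.381], [0.614, 0.663, -0.427], [-0.573, 0.003, -0.82]]
ft_force: [0.7, 0.2, -0.3]
width: 0.998
gripper_force: 0.0
row [-8.0, -1.9, 10.04, 0.15, -0.06, -0.04] t 1.1
[-1.1531087   0.30651183  0.42937164  2.05065011  0.6236658   0.92146259
 -0.42898496]
```

```bash
python3 -m jog '[[-7.5,-1.9,8,0,0,0],[-7.5,-1.9,8,0,0,0],[-7.5,-1.9,8,0,0,0],[-7.5,-1.9,8,0,0,0]]'; python3 - <<'E'
from h import *
import pickle
R=tool(-48.5); row([.6317,.0316,.0204],R)
c=camera('wrist'); cv2.imwrite('pics/w1.png',c['color']); pickle.dump(c,open('pics/w1.pkl','wb'))
W=cloud(c); near=np.hypot(W[...,0]-.63,W[...,1]-.033)<.07
m=wood(c)&near; print(rect(W[m]),'top',rect(W[m&(abs(W[...,2]-.04)<.004)]))
E
```

```text
time: 1.6
position: [0.5788, 0.0924, 0.1246]
eef_rot: [[-0.542, 0.749, 0.381], [0.615, 0.663, -0.427], [-0.572, 0.003, -0.82]]
ft_force: [-1.0, 0.3, -0.3]
width: 0.996
gripper_force: 0.0
row [-0.64, -0.1, 13.15, 0.14, -0.08, -0.07] t 1.6
(array([637.8,  26.8]), array([47.5, 66.7]), 41.4, 3862) top (array([630.5,  35.1]), array([45.5, 43.8]), 41.9, 2010)
```

View pics/w1.png

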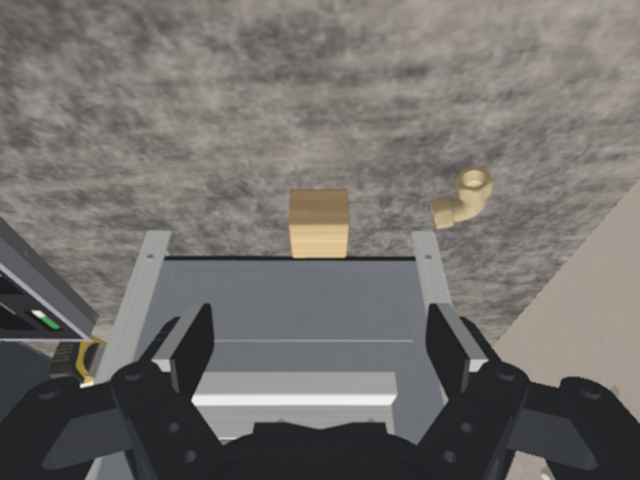

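The wrist view shows the heel centred between the fingers, at (320,225), with the elbow clear on the right at (465,195). The depth cloud agrees with the fixed cameras, so I'm going in.

```bash
python3 -m jog '[[-0.6,0,3,0,0,0],[-0.6,0,6,0,0,0],[-0.6,0,8.5,0,0,0],[-0.6,0,10.5,0,0,0],[-0.6,0,12,0,0,0],[-0.6,0,12.9,0,0,0],[-0.6,0,12.9,0,0,0]]'; python3 -c "
from h import *
row([.632,.0325,.0204],tool(-48.5))"
```

```text
time: 2.52
position: [0.6315, 0.0334, 0.0224]
eef_rot: [[-0.542, 0.749, 0.381], [0.614, 0.663, -0.428], [-0.573, 0.002, -0.82]]
ft_force: [-0.6, -0.3, -0.6]
width: 1.0
gripper_force: 0.0
row [0.03, -0.02, 0.22, 0.13, -0.05, -0.05] t 2.52
```

```bash
python3 -m jog '[[0,0,0.1,0,0,0],[0,0,0.1,0,0,0],[0,0,0.1,0,0,0],[0,0,0.1,0,0,0],[0,0,0.1,0,0,0],[0,0,0.1,0,0,0],[0,0,0.1,0,0,0],[0,0,0.1,0,0,0]]' 4 70; python3 - <<'E'
from h import *
import pickle
c=camera('scene');pickle.dump(c,open('pics/s2.pkl','wb'));cv2.imwrite('pics/s2.png',c['color'])
A=np.array(ctrl.sense()['eef_rot']);x=np.array([np.cos(np.radians(-48.5)),np.sin(np.radians(-48.5)),0])
print('back 2cm',A.T@(-2*x), 'up 1cm',A.T@[0,0,1])
E
```

```text
time: 3.52
position: [0.6313, 0.0328, 0.0229]
eef_rot: [[-0.542, 0.749, 0.381], [0.615, 0.662, -0.429], [-0.573, 0.002, -0.819]]
ft_force: [-6.0, 1.9, 8.1]
width: 0.499
gripper_force: 69.4
back 2cm [ 1.63874531e+00 -1.61564691e-03 -1.14652134e+00] up 1cm [-0.57325818  0.0021142  -0.81937207]
```

```bash
python3 -m jog '[[0.41,0,-0.29,0,0,0],[0.82,0,-0.57,0,0,0],[1.23,0,-0.86,0,0,0],[1.64,0,-1.15,0,0,0],[1.64,0,-1.15,0,0,0],[1.64,0,-1.15,0,0,0],[1.64,0,-1.15,0,0,0],[1.64,0,-1.15,0,0,0]]'; python3 - <<'E'
from h import *
import pickle
a=pickle.load(open('pics/s2.pkl','rb'));c=camera('scene');pickle.dump(c,open('pics/s3.pkl','wb'));cv2.imwrite('pics/s3.png',c['color'])
def hgt(c):
    W=cloud(c);h=cv2.cvtColor(c['color'],cv2.COLOR_BGR2HSV); m=(np.hypot(W[...,0]-.635,W[...,1]+.005)<.06)&(abs(W[...,2]-.125)<.05)&(h[...,2]>175)
    return m.sum(),np.median(W[m],0).round(4)
print(hgt(a),hgt(c))
W=cloud(c);m=wood(c)&(np.hypot(W[...,0]-.617,W[...,1]-.048)<.07);print(rect(W[m]))
E
```

```text
time: 4.58
position: [0.6196, 0.0428, 0.0231]
eef_rot: [[-0.538, 0.752, 0.381], [0.615, 0.659, -0.433], [-0.576, 0.001, -0.817]]
ft_force: [6.2, -6.8, -4.7]
width: 0.492
gripper_force: 73.9
(np.int64(566), array([ 0.632 , -0.0025,  0.1486])) (np.int64(564), array([ 0.6316, -0.0024,  0.1442]))
(array([626.6,  33.5]), array([49.9, 95. ]), 44.1, 418)
```

```bash
python3 -m jog '[[0.41,0,-0.29,0,0,0],[0.82,0,-0.57,0,0,0],[1.23,0,-0.86,0,0,0],[1.64,0,-1.15,0,0,0],[1.64,0,-1.15,0,0,0],[1.64,0,-1.15,0,0,0],[1.64,0,-1.15,0,0,0],[1.64,0,-1.15,0,0,0]]'; python3 -m jog '[[0.41,0,-0.29,0,0,0],[0.82,0,-0.57,0,0,0],[1.23,0,-0.86,0,0,0],[1.64,0,-1.15,0,0,0],[1.64,0,-1.15,0,0,0],[1.64,0,-1.15,0,0,0],[1.64,0,-1.15,0,0,0],[1.64,0,-1.15,0,0,0]]'; python3 - <<'E'
from h import *
import pickle
c=camera('scene')
def hgt(c):
    W=cloud(c);h=cv2.cvtColor(c['color'],cv2.COLOR_BGR2HSV); m=(np.hypot(W[...,0]-.635,W[...,1]+.005)<.06)&(abs(W[...,2]-.125)<.05)&(h[...,2]>175)
    return m.sum(),np.median(W[m],0).round(4)
print(hgt(c))
E
```

```text
time: 5.62
position: [0.6059, 0.0565, 0.0231]
eef_rot: [[-0.537, 0.754, 0.379], [0.615, 0.657, -0.435], [-0.577, -0.0, -0.817]]
ft_force: [5.5, -8.0, -5.6]
width: 0.491
gripper_force: 74.0
time: 6.62
position: [0.5928, 0.0705, 0.0233]
eef_rot: [[-0.536, 0.754, 0.379], [0.615, 0.656, -0.436], [-0.578, -0.001, -0.816]]
ft_force: [7.9, -9.1, -6.1]
width: 0.491
gripper_force: 73.8
(np.int64(588), array([ 0.6316, -0.0048,  0.133 ]))
```

```bash
python3 -m jog '[[0.41,0,-0.29,0,0,0],[0.82,0,-0.57,0,0,0],[1.23,0,-0.86,0,0,0],[1.64,0,-1.15,0,0,0],[1.64,0,-1.15,0,0,0],[1.64,0,-1.15,0,0,0],[1.64,0,-1.15,0,0,0],[1.64,0,-1.15,0,0,0]]'; python3 -m jog '[[0.41,0,-0.29,0,0,0],[0.82,0,-0.57,0,0,0],[1.23,0,-0.86,0,0,0],[1.64,0,-1.15,0,0,0],[1.64,0,-1.15,0,0,0],[1.64,0,-1.15,0,0,0],[1.64,0,-1.15,0,0,0],[1.64,0,-1.15,0,0,0]]'; cat >> h.py <<'E'
def hgt(c):
    W=cloud(c);h=cv2.cvtColor(c['color'],cv2.COLOR_BGR2HSV); m=(np.hypot(W[...,0]-.635,W[...,1]+.005)<.06)&(abs(W[...,2]-.125)<.05)&(h[...,2]>175)
    return m.sum(),np.median(W[m],0).round(4)
E
python3 - <<'E'
from h import *
import pickle
c=camera('scene'); print(hgt(c)); W=cloud(c)
m=wood(c)&(np.hypot(W[...,0]-.60,W[...,1]-.06)<.09)&(W[...,2]>.0);print(rect(W[m]))
w=camera('wrist');pickle.dump(w,open('pics/w2.pkl','wb'));cv2.imwrite('pics/w2.png',w['color'])
W=cloud(w);m=wood(w)&(np.hypot(W[...,0]-.60,W[...,1]-.06)<.12)&(W[...,2]<.05)
P=W[m];print(rect(P)); x=np.array([np.cos(np.radians(-48.5)),np.sin(np.radians(-48.5))])
E
```

```text
time: 7.68
position: [0.579, 0.0908, 0.0229]
eef_rot: [[-0.54, 0.75, 0.381], [0.614, 0.661, -0.431], [-0.575, 0.001, -0.818]]
ft_force: [-0.2, -4.5, 5.4]
width: 0.491
gripper_force: 76.4
time: 8.68
position: [0.5668, 0.1091, 0.0229]
eef_rot: [[-0.542, 0.747, 0.384], [0.614, 0.664, -0.426], [-0.573, 0.005, -0.819]]
ft_force: [2.6, -2.9, 6.4]
width: 0.489
gripper_force: 76.5
(np.int64(569), array([ 0.6343, -0.0019,  0.1268]))
(array([591.2,  75.3]), array([ 48.6, 136.8]), 37.8, 538)
(array([625.4, 111.4]), array([129.2, 135.2]), 47.5, 12263)
```

View pics/w2.png

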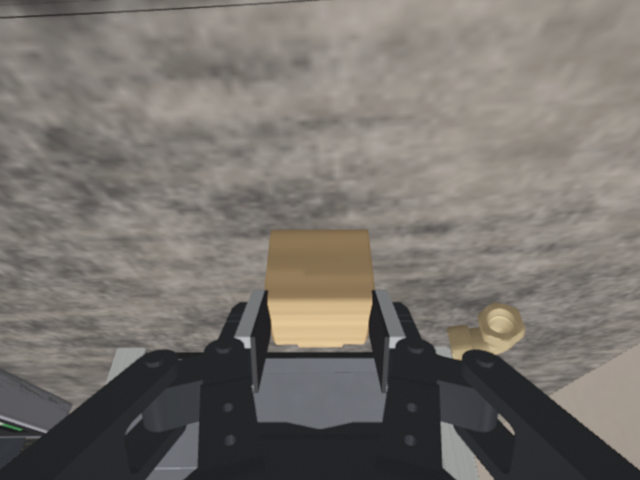

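The panel is down: the rail fell 22 mm and the readings hold at shut. The wedge is centred in the fingers, heel at (320,290), and clear of the panel. Next I back off, lift and go sideways towards the tray.

```bash
python3 -m jog '[[1.2,0,-0.9,0,0,0],[2.5,0,-1.7,0,0,0],[1.5,0,-6,0,0,0],[-0.3,0,-11,0,0,0],[-2.3,0,-15.5,0,0,0],[-2.3,-5,-15.5,0,0,0],[-2.3,-10,-15.5,0,0,0],[-2.3,-15,-15.5,0,0,0]]'; python3 - <<'E'
from h import *
c=camera('scene'); print(hgt(c))
row([.477,-.175,.17],tool(-51.5))
E
```

```text
time: 9.78
position: [0.404, 0.0625, 0.1606]
eef_rot: [[-0.546, 0.745, 0.383], [0.613, 0.667, -0.423], [-0.57, 0.004, -0.821]]
ft_force: [0.2, -0.2, -0.5]
width: 0.485
gripper_force: 74.8
(np.int64(570), array([ 0.6326, -0.0021,  0.1267]))
row [-19.21, -9.18, 11.84, 1.32, -0.29, 2.68] t 9.82
```

```bash
python3 -m jog '[[-2,-5,1.2,0,0,0],[-6,-9.2,3.6,0.4,0,1],[-10,-9.2,6.2,1,-0.2,2],[-15,-9.2,9.3,1.3,-0.3,2.7],[-19.2,-9.2,11.8,1.3,-0.3,2.7],[-19.2,-9.2,11.8,1.3,-0.3,2.7],[-19.2,-9.2,11.8,1.3,-0.3,2.7],[-19.2,-9.2,11.8,1.3,-0.3,2.7]]'; python3 - <<'E'
from h import *
import pickle
for n in ['scene','side','wrist']:
    c=camera(n);pickle.dump(c,open(f'pics/{n}3.pkl','wb'));cv2.imwrite(f'pics/{n}3.png',c['color'])
    W=cloud(c); print(n,np.isfinite(W[...,0]).mean())
    m=wood(c)&(np.hypot(W[...,0]-.5,W[...,1]+.2)<.12)&(W[...,2]>.1); print(m.sum(), rect(W[m]), np.percentile(W[m][:,2],[3,50,97]).round(4))
a=cv2.resize(pickle.load(open('pics/scene3.pkl','rb'))['color'],(400,300));b=cv2.resize(pickle.load(open('pics/side3.pkl','rb'))['color'],(400,300))
w=pickle.load(open('pics/wrist3.pkl','rb'))['color']
cv2.imwrite('pics/m3.png',np.hstack([w,np.zeros((480,1,3),np.uint8)]))
E
```

```text
time: 10.82
position: [0.4861, -0.1663, 0.1737]
eef_rot: [[-0.508, 0.779, 0.368], [0.641, 0.627, -0.443], [-0.575, 0.011, -0.818]]
ft_force: [0.0, 0.7, -1.4]
width: 0.488
gripper_force: 74.9
scene 0.99591796875
548 (array([ 506.8, -190. ]), array([ 48.2, 150.2]), 44.1, 548) [0.1516 0.1854 0.1936]
side 0.9959798177083333
187 (array([ 541.1, -231.8]), array([31.5, 50.7]), 38.1, 187) [0.1494 0.1582 0.1663]
wrist 0.9959244791666667
10194 (array([ 484.5, -164.4]), array([47.9, 44.5]), 39.8, 10194) [0.155  0.1798 0.1913]
```

View pics/m3.png

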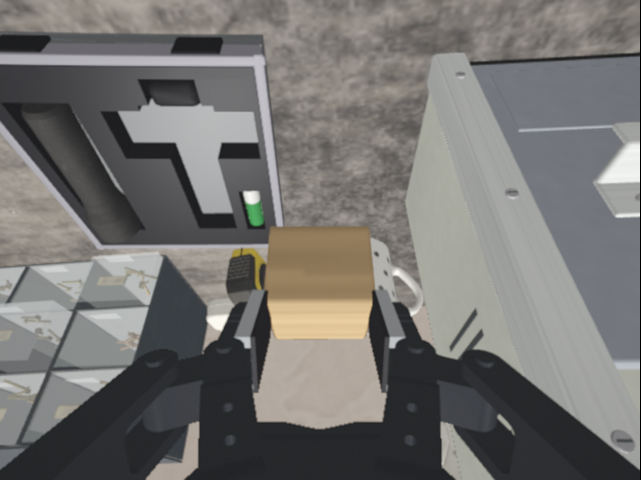

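The wrist view shows the T pocket: cross-bar at (190,125), toe at (215,220), battery at (253,208), torch at (80,170). The wedge is held level at (320,280). Now I measure the pocket opening and the wedge pose.

```bash
python3 - <<'E'
from h import *
import pickle
c=pickle.load(open('pics/wrist3.pkl','rb')); W=cloud(c)
low=(W[...,2]<.027)&(W[...,2]>.005)
v,u=np.mgrid[0:480,0:640]; box=(u>95)&(u<268)&(v>70)&(v<232)
foam=box&(abs(W[...,2]-.034)<.006); print('foam z',np.median(W[foam][:,2]),'floor z',np.median(W[box&low&(c['color'].min(-1)>110)][:,2]))
k=cv2.connectedComponentsWithStats((low&box).astype(np.uint8)); L=k[1][130,200]; m=k[1]==L; print(k[2][L])
P=np.array([plane(c,a,b,.034)[:2] for a,b in zip(u[m],v[m])])
def fr(P,o,yaw):
    a=np.radians(yaw);x=np.array([np.cos(a),np.sin(a)]);y=np.array([-x[1],x[0]]);return (P-o)@np.c_[x,y]*1000
o=np.array([.416,-.2425])
for yaw in [-51.5]:
    Q=fr(P,o,yaw)
    for a in range(-32,124,6):
        s=Q[(Q[:,0]>=a)&(Q[:,0]<a+6)]
        if len(s): print(a+3,s[:,1].min().round(1),s[:,1].max().round(1),((s[:,1].min()+s[:,1].max())/2).round(1))
    for b in [-12,-6,0,6,12]: s=Q[abs(Q[:,1]-b)<2]; print('y',b,s[:,0].min().round(1),s[:,0].max().round(1))
    for b in [-40,-30,30,40]: s=Q[abs(Q[:,1]-b)<3]; print('notch y',b,np.percentile(s[:,0],[0,100]).round(1) if len(s) else None)
# wedge
m=wood(c)&(np.hypot(W[...,0]-.5,W[...,1]+.18)<.06)&(W[...,2]>.1); P=W[m]; t=P[P[:,2]>.1855]
n=np.linalg.svd(t-t.mean(0),full_matrices=False)[2][2]; n*=np.sign(n[2]); R=np.array(ctrl.sense()['eef_rot']);yaw=np.degrees(np.arctan2(-R[0,1],R[1,1]))
q=fr(P[:,:2],np.array(ctrl.sense()['position'])[:2],yaw)
print('top n',n.round(3),'z',np.median(t[:,2]),'toolyaw',yaw,'rear x',np.percentile(q[:,0],[1,3,97,99]).round(1),'y',np.percentile(q[:,1],[2,98]).round(1), 'n in tool yaw', fr(n[:2],0,yaw)/1000)
tt=fr(t[:,:2],np.array(ctrl.sense()['position'])[:2],yaw);print('top rect',rect(t), 'top x',np.percentile(tt[:,0],[1,99]).round(1),'zmin',np.percentile(P[:,2],1))
E
```

```text
foam z 0.033976403283621476 floor z 0.014189164693089104
[ 107   79  153  144 9079]
-29 -9.3 -7.9 -8.6
-23 -16.8 30.1 6.6
-17 -42.5 58.2 7.8
-11 -42.6 58.2 7.8
-5 -43.0 58.1 7.5
1 -42.9 58.1 7.6
7 -42.8 58.1 7.7
13 -42.8 58.2 7.7
19 -41.9 58.1 8.1
25 -10.0 25.7 7.9
31 -9.5 24.2 7.3
37 -9.9 24.2 7.2
43 -9.9 24.2 7.1
49 -10.0 24.1 7.1
55 -9.6 24.2 7.3
61 -9.0 24.2 7.6
67 -8.8 24.1 7.6
73 -9.0 24.3 7.6
79 -9.2 24.0 7.4
85 -9.4 24.2 7.4
91 -8.9 24.1 7.6
97 -9.3 24.2 7.5
103 -9.1 24.2 7.6
109 -8.5 22.0 6.8
y -12 -23.2 21.3
y -6 -39.8 106.9
y 0 -39.8 106.9
y 6 -39.9 106.9
y 12 -39.9 107.0
notch y -40 [-16.   21.4]
notch y -30 [-16.   21.4]
notch y 30 [-20.3  20.3]
notch y 40 [-15.6  20.3]
top n [-0.039  0.036  0.999] z 0.190600104737041 toolyaw -51.254653167186994 rear x [-24.8 -24.6  11.8  15.2] y [-20.2  22.1] n in tool yaw [-0.05219543 -0.00815398]
top rect (array([ 485.1, -164.4]), array([44.9, 43.8]), 39.7, 3762) top x [-24.2  16.9] zmin 0.1531620205453301
```

```bash
python3 - <<'E'
from h import *
import pickle
c=pickle.load(open('pics/wrist3.pkl','rb')); W=cloud(c)
v,u=np.mgrid[0:480,0:640]; box=(u>95)&(u<268)&(v>70)&(v<232)
def fr(P,o,yaw):
    a=np.radians(yaw);x=np.array([np.cos(a),np.sin(a)]);y=np.array([-x[1],x[0]]);return (P-o)@np.c_[x,y]*1000
o=np.array([.416,-.2425])
g=c['color'].min(-1)
print(g[125,150:275:4],g[100:240:3,215])
def ext(m,z,n):
    k=cv2.connectedComponentsWithStats(m.astype(np.uint8)); m=k[1]==k[1][125,200]
    Q=fr(np.array([plane(c,a,b,z)[:2] for a,b in zip(u[m],v[m])]),o,-51.5)
    f=lambda i,lo,hi,j: np.percentile(Q[(Q[:,i]>lo)&(Q[:,i]<hi)][:,j],[.5,99.5]).round(1)
    print(n,'heel y',f(0,-8,12,1),'blade y',f(0,40,95,1),'blade x',f(1,2,14,0),'notch x',f(1,-38,-25,0),f(1,40,52,0))
ext(box&(g>115),.014,'floor@.014'); ext(box&(g>115),.034,'floor@.034'); ext(box&(W[...,2]<.031)&(W[...,2]>0),.034,'open@.034')
print(np.round(c['origin'],3))
E
```

```text
[171 172 173 174 174 175 176 178 179 180 180 181 182 182 182 183 183 183
 182 182 182 182 181 181 181 181 172 108 151 191 171 104] [113 114 113 114 178 183 184 183 183 183 182 182 182 181 181 181 180 180
 179 179 178 178 177 177 176 175 175 173 173 172 171 170 169 168 167 167
 166 163  44  32  32  33  32  73  76  76  74]
floor@.014 heel y [-46.8  54.5] blade y [-13.1  17.7] blade x [ -6.7 115.7] notch x [-6.6 27.1] [-2.5 26.9]
floor@.034 heel y [-34.7  58.3] blade y [-3.7 24.4] blade x [-20.2  92.1] notch x [-16.    9.8] [-16.4  10.6]
open@.034 heel y [-44.7  57.6] blade y [-11.4  24.1] blade x [-39.9 110.1] notch x [-16.   24.4] [-15.6  24.3]
[ 0.388 -0.045  0.258]
```

```bash
python3 - <<'E'
from h import *
row([.4231,-.2435,.080],tool(-51.6))
E
```

```text
row [3.74, -9.82, 8.76, 0.72, 0.17, -0.09] t 10.97
```

```bash
python3 -m jog '[[0.5,-4,1.5,0.2,0,0],[1.5,-8,3.5,0.7,0.2,0],[2.5,-9.8,5.8,0.7,0.2,0],[3.2,-9.8,7.4,0.7,0.2,0],[3.7,-9.8,8.7,0.7,0.2,0],[3.7,-9.8,8.7,0.7,0.2,0],[3.7,-9.8,8.7,0.7,0.2,0]]'; python3 - <<'E'
from h import *
import pickle
row([.4231,-.2435,.06],tool(-51.6))
for n in ['scene','side','wrist']:
    c=camera(n);pickle.dump(c,open(f'pics/{n}4.pkl','wb'))
    W=cloud(c);m=wood(c)&(np.hypot(W[...,0]-.45,W[...,1]+.28)<.12)&(W[...,2]>.04); print(n,m.sum(),rect(W[m]) if m.sum() else 0)
C=[pickle.load(open(f'pics/{n}4.pkl','rb'))['color'] for n in ['scene','side','wrist']]
a=cv2.resize(C[0][235:385,315:475],(320,300));b=cv2.resize(C[1][200:310,345:465],(320,300))
cv2.imwrite('pics/m4.png',np.hstack([np.vstack([a,b]),cv2.resize(C[2][0:480,80:560],(480,480))[:, :].copy() if 0 else cv2.copyMakeBorder(C[2][:,80:560],0,120,0,0,cv2.BORDER_CONSTANT)]))
E
```

```text
time: 11.85
position: [0.4238, -0.2446, 0.0818]
eef_rot: [[-0.505, 0.786, 0.356], [0.644, 0.619, -0.45], [-0.574, 0.002, -0.819]]
ft_force: [-1.3, -1.3, -1.7]
width: 0.492
gripper_force: 75.0
row [1.36, 0.01, 1.71, -0.03, 0.06, -0.22] t 11.85
scene 265 (array([ 447.7, -274.5]), array([ 48.8, 145.6]), 39.7, 265)
side 304 (array([ 442.4, -258.4]), array([ 35.5, 179.7]), 33.9, 304)
wrist 7910 (array([ 423.4, -242.1]), array([46., 46.]), 37.6, 7910)
```

View pics/m4.png

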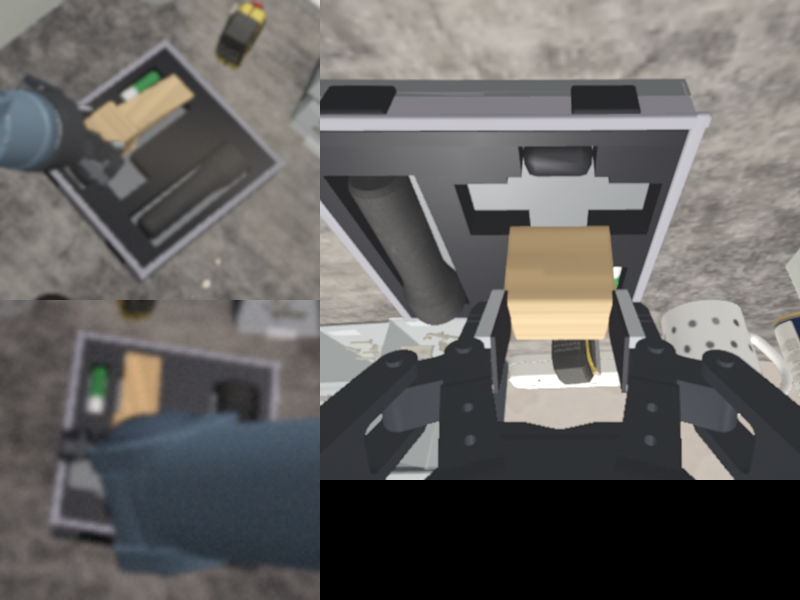

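The wrist view has the wedge at (560,280) on the pocket's centre line, with the cross-bar spanning 457–660, so it lines up sideways. One numeric check before lowering.

```bash
python3 - <<'E'
from h import *
import pickle
c=pickle.load(open('pics/wrist4.pkl','rb')); W=cloud(c); s=ctrl.sense()
v,u=np.mgrid[0:480,0:640]; box=(u>200)&(u<430)&(v>140)&(v<240); g=c['color'].min(-1)
R=np.array(s['eef_rot']);yaw=np.degrees(np.arctan2(-R[0,1],R[1,1]));print('yaw',yaw)
def fr(P,o,yaw):
    a=np.radians(yaw);x=np.array([np.cos(a),np.sin(a)]);y=np.array([-x[1],x[0]]);return (P-o)@np.c_[x,y]*1000
def ext(m,z,n):
    k=cv2.connectedComponentsWithStats(m.astype(np.uint8)); m=k[1]==k[1][195,320]
    Q=fr(np.array([plane(c,a,b,z)[:2] for a,b in zip(u[m],v[m])]),s['position'][:2],yaw)
    f=lambda i,lo,hi,j: np.percentile(Q[(Q[:,i]>lo)&(Q[:,i]<hi)][:,j],[.5,99.5]).round(1)
    print(n,'heel y',f(0,-10,-5,1),f(0,0,5,1),f(0,7,12,1),'notch x',f(1,-45,-30,0),f(1,30,45,0))
ext(box&(g>115),.014,'floor@.014'); ext(box&(W[...,2]<.031)&(W[...,2]>0),.034,'open@.034')
m=wood(c)&(np.hypot(W[...,0]-.43,W[...,1]+.25)<.06)&(W[...,2]>.04);q=fr(W[m][:,:2],s['position'][:2],yaw);z=W[m][:,2]
print('wedge rear x',np.percentile(q[:,0],[1,3]),'y',np.percentile(q[:,1],[2,98]),'z',np.percentile(z,[2,98]))
for lo in np.arange(-22,14,6): k=(q[:,0]>lo)&(q[:,0]<lo+6); print(lo,np.percentile(z[k],90).round(4))
E
```

```text
yaw -51.75493507712132
floor@.014 heel y [-28.4  28.5] [-52.1  52.3] [-52.   52.4] notch x [-3.  20.1] [-2.9 20.1]
open@.034 heel y [-50.5  51. ] [-50.6  51.2] [-50.6  51.2] notch x [-22.5  15.7] [-23.1  15.8]
wedge rear x [-24.48951862 -24.24399326] y [-20.78298859  22.33559729] z [0.06190539 0.09855678]
-22 0.0984
-16 0.1004
-10 0.1024Traceback (most recent call last):
  File "<stdin>", line 16, in <module>
    return _quantile_unchecked(
        a, q, axis, out, overwrite_input, method, keepdims, weights)
    return _ureduce(a,
                    func=_quantile_ureduce_func,
    ...<5 lines>...
                    overwrite_input=overwrite_input,
                    method=method)
    r = func(a, **kwargs)
    result = _quantile(arr,
                       quantiles=q,
    ...<2 lines>...
                       out=out,
                       weights=wgt)
    slices_having_nans = np.isnan(arr[-1, ...])
                                  ~~~^^^^^^^^^
IndexError: index -1 is out of bounds for axis 0 with size 0
```

```bash
python3 - <<'E'
from h import *
import pickle
def fr(P,o,yaw):
    a=np.radians(yaw);x=np.array([np.cos(a),np.sin(a)]);y=np.array([-x[1],x[0]]);return (P-o)@np.c_[x,y]*1000
for n,(v0,v1) in {'wrist4':(300,340),'wrist3':(288,340)}.items():
    c=pickle.load(open(f'pics/{n}.pkl','rb')); W=cloud(c); T=np.array([.4238,-.2446]) if n=='wrist4' else np.array([.4861,-.1663])
    for v in range(v0-70,v1,10): p=np.nanmedian(W[v,290:350],0); print(n,v,fr(p[:2],T,-51.7).round(1),p[2].round(4))
for n in ['scene4','scene3']:
    c=pickle.load(open(f'pics/{n}.pkl','rb')); W=cloud(c); T=np.array([.4238,-.2446]) if n=='scene4' else np.array([.4861,-.1663])
    m=wood(c)&(W[...,2]>.04)&(np.hypot(W[...,0]-T[0]-.03,W[...,1]-T[1]+.04)<.1)
    q=fr(W[m][:,:2],T,-51.7);z=W[m][:,2]
    for a in range(-20,120,12):
        k=(q[:,0]>a)&(q[:,0]<a+12)&(abs(q[:,1])<13)
        if k.sum()>3: print(n,a+6,np.median(z[k]).round(4),k.sum())
E
```

```text
wrist4 230 [-22.9   1.6] 0.0635
wrist4 240 [-23.1   1.2] 0.0698
wrist4 250 [-23.2   1.3] 0.075
wrist4 260 [-23.1   1.9] 0.0801
wrist4 270 [-22.7   1.6] 0.085
wrist4 280 [-22.8   1.6] 0.0897
wrist4 290 [-22.4   1.4] 0.0943
wrist4 300 [-21.2   1.6] 0.0983
wrist4 310 [-14.9   1.7] 0.0993
wrist4 320 [-3.7  1.7] 0.0992
wrist4 330 [7.7 1.4] 0.099
wrist3 218 [159.9   4.3] -0.0003
wrist3 228 [-21.7   0.6] 0.1536
wrist3 238 [-23.2   0.5] 0.1604
wrist3 248 [-22.5   0.9] 0.1658
wrist3 258 [-23.    0.7] 0.1709
wrist3 268 [-22.3   0.7] 0.1759
wrist3 278 [-22.8   0.7] 0.1806
wrist3 288 [-22.5   0.6] 0.1852
wrist3 298 [-21.8   0.1] 0.1895
wrist3 308 [-16.4   0.6] 0.1911
wrist3 318 [-5.3  0.7] 0.1908
wrist3 328 [5.3 0.6] 0.1907
wrist3 338 [18.7  0.8] 0.1904
scene4 -14 0.0984 15
scene4 -2 0.0977 6
scene4 10 0.097 25
scene4 22 0.093 6
scene4 58 0.0776 4
scene4 82 0.0664 7
scene4 94 0.0614 4
scene4 106 0.0588 18
scene3 -14 0.1914 19
scene3 -2 0.1899 48
scene3 10 0.189 74
scene3 22 0.189 30
scene3 34 0.1758 9
scene3 46 0.1714 24
scene3 58 0.1666 15
scene3 70 0.1642 13
scene3 82 0.1597 15
scene3 94 0.1554 12
scene3 106 0.1517 8
```

```bash
python3 -m jog '[[0.2,0,-0.14,0,0,0],[0.6,0,0.45,0,0,0],[1.0,0,1.0,0,0,0],[1.3,0,1.4,0,0,0],[1.6,0,1.85,0,0,0],[1.87,0,2.23,0,0,0],[1.87,0,2.23,0,0,0],[1.87,0,2.23,0,0,0]]'
```

```text
time: 13.0
position: [0.4222, -0.2431, 0.0526]
eef_rot: [[-0.505, 0.786, 0.356], [0.644, 0.618, -0.451], [-0.574, 0.002, -0.819]]
ft_force: [-0.1, -0.4, -1.1]
width: 0.488
gripper_force: 74.9
```

```bash
python3 -m jog '[[0.15,0,0.2,0,0,0],[0.3,0,0.42,0,0,0],[0.46,0,0.65,0,0,0],[0.46,0,0.65,0,0,0]]'; python3 -m jog '[[0.11,0,0.16,0,0,0],[0.23,0,0.33,0,0,0],[0.23,0,0.33,0,0,0]]'
```

```text
time: 13.5
position: [0.4223, -0.2435, 0.0445]
eef_rot: [[-0.505, 0.787, 0.356], [0.644, 0.617, -0.451], [-0.575, 0.001, -0.818]]
ft_force: [0.6, -0.6, 0.1]
width: 0.492
gripper_force: 75.3
time: 13.88
position: [0.4222, -0.2432, 0.0404]
eef_rot: [[-0.505, 0.786, 0.356], [0.644, 0.618, -0.451], [-0.574, 0.001, -0.819]]
ft_force: [1.2, -1.8, 0.3]
width: 0.49
gripper_force: 75.6
```

```bash
python3 -m jog '[[0.11,0,0.16,0,0,0],[0.23,0,0.33,0,0,0],[0.32,0,0.45,0,0,0],[0.4,0,0.57,0,0,0],[0.4,0,0.57,0,0,0],[0.4,0,0.57,0,0,0]]'
```

```text
time: 14.62
position: [0.4225, -0.243, 0.0364]
eef_rot: [[-0.5, 0.789, 0.358], [0.644, 0.615, -0.455], [-0.579, 0.003, -0.815]]
ft_force: [-44.1, 28.8, 58.1]
width: 0.49
gripper_force: 87.9
```

```bash
python3 -m jog '[[-0.17,0,-0.25,0,0,0],[-0.17,0,-0.25,0,0,0]]'; python3 -m jog '[[0,0,0,0,0,0],[0,0,0,0,0,0],[0,0,0,0,0,0],[0,0,0,0,0,0],[0,0,0,0,0,0]]' 6.3 20
```

```text
time: 14.88
position: [0.4218, -0.2427, 0.0367]
eef_rot: [[-0.505, 0.786, 0.356], [0.644, 0.618, -0.451], [-0.575, 0.002, -0.818]]
ft_force: [-5.0, 5.2, 13.2]
width: 0.493
gripper_force: 79.2
time: 15.5
position: [0.4218, -0.243, 0.0363]
eef_rot: [[-0.505, 0.786, 0.355], [0.644, 0.618, -0.451], [-0.574, 0.001, -0.819]]
ft_force: [1.6, 0.8, 0.4]
width: 0.74
gripper_force: 0.0
```

Released. I lift straight up and check the fit.

```bash
python3 -m jog '[[-1,0,-1.5,0,0,0],[-2.3,0,-3.3,0,0,0],[-4,0,-5.7,0,0,0],[-5.7,0,-8.2,0,0,0],[-5.7,0,-8.2,0,0,0]]'; python3 - <<'E'
from h import *
import pickle
s=ctrl.sense();T=np.array([.4222,-.2432])
def fr(P,o,yaw):
    a=np.radians(yaw);x=np.array([np.cos(a),np.sin(a)]);y=np.array([-x[1],x[0]]);return (P-o)@np.c_[x,y]*1000
for n in ['wrist','scene']:
    c=camera(n);cv2.imwrite(f'pics/{n}5.png',c['color']);W=cloud(c)
    m=wood(c)&(W[...,2]>.012)&(np.hypot(W[...,0]-T[0]-.03,W[...,1]-T[1]+.04)<.1);q=fr(W[m][:,:2],T,-51.6);z=W[m][:,2]
    print(n,rect(W[m]))
    for a in range(-24,120,12):
        k=(q[:,0]>a)&(q[:,0]<a+12)&(abs(q[:,1])<13)
        if k.sum()>3: print(a+6,np.median(z[k]).round(4),k.sum())
print(hgt(c))
E
```

```text
time: 16.12
position: [0.4235, -0.2433, 0.1392]
eef_rot: [[-0.501, 0.787, 0.36], [0.644, 0.617, -0.452], [-0.578, 0.005, -0.816]]
ft_force: [0.7, -0.4, 0.5]
width: 0.738
gripper_force: 0.0
wrist (array([ 449.7, -277.6]), array([ 55. , 137.3]), 38.5, 2894)
-18 0.045 1411
114 0.0241 58
scene (array([ 448.6, -279.4]), array([ 40.9, 136.1]), 42.3, 202)
-18 0.0509 19
78 0.0325 9
102 0.0269 6
114 0.0244 16
(np.int64(567), array([ 0.6332, -0.002 ,  0.1268]))
```

View pics/wrist5.png

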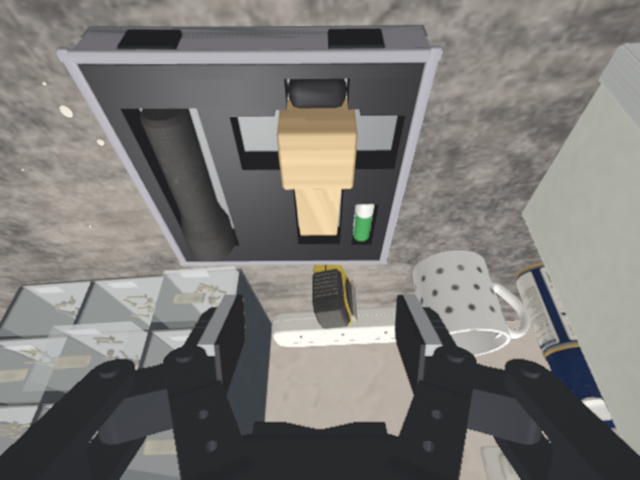

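The wedge sits in its pocket: heel at (318,150), blade toe at (318,235). Now I check its heights along the length.

```bash
python3 - <<'E'
from h import *
T=np.array([.4222,-.2432]); a=np.radians(-51.6);x=np.array([np.cos(a),np.sin(a)])
c=camera('wrist');W=cloud(c)
o=None
for v in list(range(112,248,6)):
    p=np.nanmedian(W[v,308:330],0); l=np.nanmedian(W[v,300:308],0)[2]; r=np.nanmedian(W[v,330:337],0)[2]
    X=(p[:2]-T)@x*1000; e=54 if X<22 else 14+30-26*(X-22)/90
    print(v,X.round(1),(p[2]*1000).round(1),'exp',round(e,1),c['color'][v,318])
E
```

```text
112 -25.8 31.6 exp 54 [61 57 57]
118 -23.3 33.2 exp 54 [ 90 122 143]
124 -22.6 39.2 exp 54 [ 93 125 147]
130 -23.1 45.1 exp 54 [100 134 158]
136 -23.7 50.8 exp 54 [ 97 130 153]
142 -21.5 53.8 exp 54 [150 194 221]
148 -17.9 54.3 exp 54 [159 203 230]
154 -13.8 54.5 exp 54 [155 198 225]
160 -9.4 54.5 exp 54 [164 210 237]
166 -5.1 54.8 exp 54 [172 218 245]
172 -0.4 55.1 exp 54 [163 209 234]
178 4.8 55.1 exp 54 [164 209 236]
184 9.5 55.3 exp 54 [167 212 239]
190 15.2 55.6 exp 54 [166 212 238]
196 35.4 42.1 exp 40.1 [169 215 241]
202 44.0 40.0 exp 37.7 [172 217 244]
208 53.1 37.7 exp 35.0 [175 220 247]
214 63.4 35.1 exp 32.1 [173 219 246]
220 74.5 32.4 exp 28.8 [169 215 241]
226 85.2 29.8 exp 25.7 [163 207 233]
232 97.0 26.7 exp 22.3 [163 207 234]
238 111.1 23.5 exp 18.3 [147 189 216]
244 111.3 29.7 exp 18.2 [38 35 35]
```

The wedge sits toe-up by about 5 mm, roughly 3°. I'll press the blade down with the fingers shut.

```bash
python3 - <<'E'
from h import *
row([.4638,-.2957,.075],tool(-51.6)); print(ctrl.sense()['q'])
E
```

```text
row [-2.13, 0.12, 8.86, -0.14, -0.02, -0.22] t 16.27
[ 0.31914784 -0.04712083 -0.15651197  2.46013912  1.02509754  0.46248778
 -0.0521912 ]
```

```bash
python3 -m jog '[[-2.5,0.1,1.8,0,0,0],[-5.5,0.1,3.7,0,0,0],[-5.5,0.1,3.7,0,0,0],[-4.4,0.1,5.4,0,0,0],[-3.2,0.1,7.2,0,0,0],[-2.1,0.1,8.85,0,0,0],[-2.1,0.1,8.85,0,0,0],[-2.1,0.1,8.85,0,0,0]]' 0 20; python3 - <<'E'
from h import *
row([.4638,-.2957,.054],tool(-51.6))
E
```

```text
time: 17.27
position: [0.4639, -0.2951, 0.0756]
eef_rot: [[-0.506, 0.786, 0.355], [0.644, 0.618, -0.45], [-0.573, 0.001, -0.819]]
ft_force: [0.8, 0.0, 0.2]
width: 0.001
gripper_force: 0.0
row [1.2, -0.05, 1.79, -0.1, -0.02, -0.21] t 17.27
```

Down in short steps, watching the force.

```bash
python3 -m jog '[[0.6,0,0.9,0,0,0],[1.2,0,1.75,0,0,0],[1.2,0,1.75,0,0,0]]'; python3 -m jog '[[0.12,0,0.16,0,0,0],[0.23,0,0.33,0,0,0],[0.23,0,0.33,0,0,0]]'
```

```text
time: 17.65
position: [0.4645, -0.2957, 0.0549]
eef_rot: [[-0.505, 0.786, 0.356], [0.644, 0.618, -0.451], [-0.574, 0.001, -0.819]]
ft_force: [0.2, -0.5, 0.5]
width: -0.002
gripper_force: 0.0
time: 18.02
position: [0.4646, -0.2958, 0.0508]
eef_rot: [[-0.505, 0.786, 0.356], [0.644, 0.618, -0.451], [-0.574, 0.002, -0.819]]
ft_force: [-0.0, 0.1, -0.1]
width: -0.0
gripper_force: 0.0
```

```bash
for i in 1 2; do python3 -m jog '[[0.06,0,0.08,0,0,0],[0.12,0,0.16,0,0,0],[0.12,0,0.16,0,0,0]]' | grep -E 'pos|ft_'; done
```

```text
position: [0.4644, -0.2957, 0.0485]
ft_force: [0.3, -0.8, -0.0]
position: [0.4644, -0.2956, 0.0465]
ft_force: [-0.1, -0.1, 0.4]
```

```bash
for i in 1 2; do python3 -m jog '[[0.06,0,0.08,0,0,0],[0.12,0,0.16,0,0,0],[0.12,0,0.16,0,0,0]]' | grep -E 'pos|ft_'; done
```

```text
position: [0.4643, -0.2956, 0.0445]
ft_force: [0.4, -0.6, -0.7]
position: [0.4643, -0.2956, 0.0425]
ft_force: [-0.3, 0.0, -0.4]
```

```bash
for i in 1 2; do python3 -m jog '[[0.06,0,0.08,0,0,0],[0.12,0,0.16,0,0,0],[0.12,0,0.16,0,0,0]]' | grep -E 'pos|ft_'; done; python3 - <<'E'
from h import *
c=camera('wrist');cv2.imwrite('pics/w6.png',c['color'])
E
```

```text
position: [0.4643, -0.2955, 0.0405]
ft_force: [-0.6, -0.3, -0.4]
position: [0.4642, -0.2954, 0.0385]
ft_force: [-0.3, 0.4, 0.7]
```

View pics/w6.png

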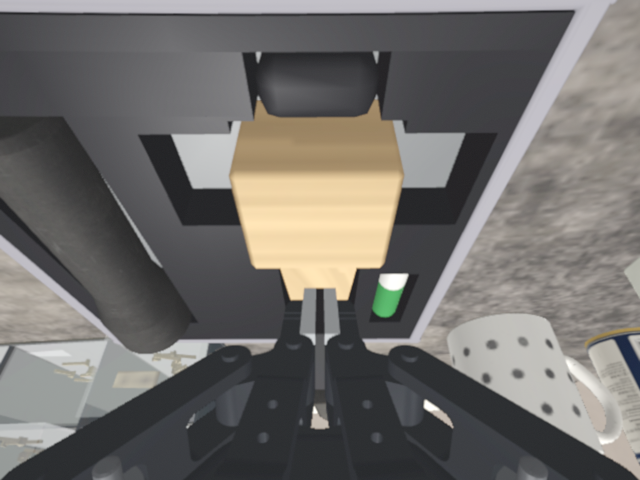

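The shut fingertips are over the blade at (320,295), nearly touching. I continue down.

```bash
for i in 1 2; do python3 -m jog '[[0.06,0,0.08,0,0,0],[0.12,0,0.16,0,0,0],[0.12,0,0.16,0,0,0]]' | grep -E 'pos|ft_'; done
```

```text
position: [0.4642, -0.2954, 0.0365]
ft_force: [0.4, -0.7, -0.1]
position: [0.4642, -0.2954, 0.0345]
ft_force: [0.8, 0.1, 0.1]
```

```bash
cat > prof.py <<'E'
from h import *
import sys
T=np.array([.4222,-.2432]); a=np.radians(-51.6);x=np.array([np.cos(a),np.sin(a)])
c=camera('wrist');W=cloud(c)
for v in range(*map(int,sys.argv[1:4])):
    pass
for v in range(*map(int,sys.argv[1:4])):
    p=np.nanmedian(W[v,308:330],0); X=(p[:2]-T)@x*1000; e=54 if X<22 else 44-26*(X-22)/90
    print(v,X.round(1),(p[2]*1000).round(1),'exp',round(e,1))
E
python3 prof.py 130 312 8
```

```text
130 -22.6 30.9 exp 54
138 -22.9 34.8 exp 54
146 -22.9 38.3 exp 54
154 -23.4 41.8 exp 54
162 -23.3 45.1 exp 54
170 -23.4 48.3 exp 54
178 -23.5 51.4 exp 54
186 -22.6 53.2 exp 54
194 -20.7 54.2 exp 54
202 -18.3 54.7 exp 54
210 -15.2 54.7 exp 54
218 -11.6 54.5 exp 54
226 -8.2 54.8 exp 54
234 -4.6 54.7 exp 54
242 -1.0 55.0 exp 54
250 2.8 55.2 exp 54
258 7.3 55.3 exp 54
266 11.4 55.5 exp 54
274 16.2 55.7 exp 54
282 52.5 38.0 exp 35.2
290 44.6 46.6 exp 37.5
298 40.7 52.1 exp 38.6
306 37.2 57.2 exp 39.6
```

```bash
for i in 1 2; do python3 -m jog '[[0.06,0,0.08,0,0,0],[0.12,0,0.16,0,0,0],[0.12,0,0.16,0,0,0]]' | grep -E 'pos|ft_'; done; python3 prof.py 274 300 4
```

```text
position: [0.4641, -0.2953, 0.0325]
ft_force: [0.4, -0.9, 0.1]
position: [0.4642, -0.2953, 0.0307]
ft_force: [0.3, 0.1, 0.2]
274 10.3 55.6 exp 54
278 12.5 55.5 exp 54
282 15.0 55.6 exp 54
286 17.1 55.8 exp 54
290 44.4 42.7 exp 37.5
294 42.2 45.6 exp 38.2
298 40.3 48.4 exp 38.7
```

```bash
for i in 1 2 3; do python3 -m jog '[[0.06,0,0.08,0,0,0],[0.12,0,0.16,0,0,0]]' | grep -E 'pos|ft_'; done; python3 - <<'E'
from h import *
c=camera('side');d=camera('scene');w=camera('wrist')
cv2.imwrite('pics/m7.png',np.hstack([np.vstack([cv2.resize(d['color'][235:385,315:475],(320,300)),cv2.resize(c['color'][200:310,345:465],(320,300))]),cv2.copyMakeBorder(w['color'][:,80:560],0,120,0,0,cv2.BORDER_CONSTANT)]))
E
```

```text
position: [0.4648, -0.2958, 0.0298]
ft_force: [-5.7, 4.1, 12.1]
position: [0.4656, -0.2965, 0.0291]
ft_force: [-4.7, 3.2, 16.4]
position: [0.4661, -0.2969, 0.028]
ft_force: [-9.0, 7.1, 23.8]
```

View pics/m7.png

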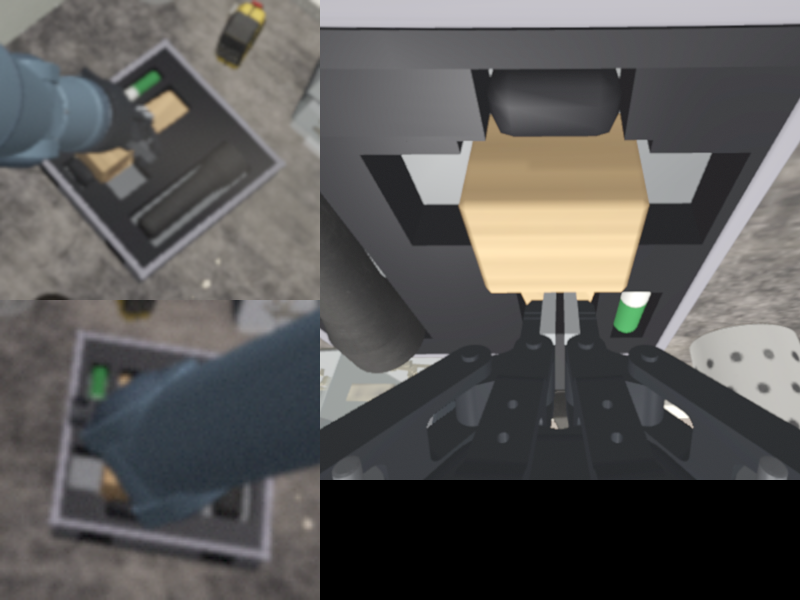

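Contact is made, at about 24 N, with the fingers on the blade just ahead of the heel at (560,300). I check whether it levelled.

```bash
python3 prof.py 140 296 12
```

```text
140 -22.0 30.6 exp 54
152 -22.4 35.6 exp 54
164 -22.5 40.2 exp 54
176 -22.6 44.6 exp 54
188 -22.5 48.9 exp 54
200 -22.3 52.3 exp 54
212 -20.2 54.1 exp 54
224 -15.5 54.3 exp 54
236 -10.9 54.4 exp 54
248 -4.6 54.3 exp 54
260 1.1 54.4 exp 54
272 7.4 54.5 exp 54
284 14.6 54.5 exp 54
```

Levelled: the heel top reads 54.3 mm and flat. I lift off and confirm.

```bash
python3 -m jog '[[-0.6,0,-0.85,0,0,0],[-2,0,-3,0,0,0],[-4,0,-5.8,0,0,0],[-4,0,-5.8,0,0,0]]' | grep -E 'time|pos|ft_'; python3 -m jog '[[2,0,-5,0,0,0],[4,0,-8,0,0,0],[4,0,-8,0,0,0]]' 4|grep pos; python3 - <<'E'
from h import *
T=np.array([.4222,-.2432]); a=np.radians(-51.6);x=np.array([np.cos(a),np.sin(a)]);y=np.array([-x[1],x[0]])
c=camera('wrist');W=cloud(c);cv2.imwrite('pics/w8.png',c['color'])
m=wood(c)&(W[...,2]>.012)&(np.hypot(W[...,0]-T[0]-.03,W[...,1]-T[1]+.04)<.085)
q=(W[m][:,:2]-T)@np.c_[x,y]*1000;z=W[m][:,2]*1000
for a in range(-20,116,8):
    k=(q[:,0]>a)&(q[:,0]<a+8)&(abs(q[:,1])<10)
    X=a+4; print(X,np.median(z[k]).round(1) if k.sum()>5 else None,'exp',54 if X<22 else round(44-26*(X-22)/90,1))
print(hgt(camera('scene')))
E
```

```text
time: 23.38
position: [0.4658, -0.2954, 0.0981]
ft_force: [1.2, -0.0, -0.3]
position: [0.4138, -0.2317, 0.1372]
-16 53.9 exp 54
-8 None exp 54
0 None exp 54
8 None exp 54
16 None exp 54
24 None exp 43.4
32 None exp 41.1
40 None exp 38.8
48 None exp 36.5
56 None exp 34.2
64 None exp 31.9
72 None exp 29.6
80 None exp 27.2
88 None exp 24.9
96 None exp 22.6
104 None exp 20.3
112 19.4 exp 18.0
(np.int64(566), array([ 0.6335, -0.002 ,  0.1267]))
```

```bash
python3 - <<'E'
from h import *
T=np.array([.4222,-.2432]); a=np.radians(-51.6);x=np.array([np.cos(a),np.sin(a)]);y=np.array([-x[1],x[0]])
c=camera('wrist');W=cloud(c)
q=(W[...,:2]-T)@np.c_[x,y]*1000;z=W[...,2]*1000
print([(X,np.median(z[(abs(q[...,0]-X)<3)&(abs(q[...,1])<9)&(z<65)]).round(1),54 if X<22 else round(44-26*(X-22)/90,1)) for X in [-15,0,15,30,45,60,75,90,100,106]])
k=(z>48)&(z<60)&(abs(q[...,0])<30)&(abs(q[...,1])<30);print('heel x,y',np.percentile(q[k],[2,98],axis=0).round(1)); s=ctrl.sense();print(s['position'],s['time'],s['ft_force'])
E
```

```text
[(-15, np.float64(54.0), 54), (0, np.float64(54.0), 54), (15, np.float64(54.2), 54), (30, np.float64(nan), 41.7), (45, np.float64(37.5), 37.4), (60, np.float64(33.5), 33.0), (75, np.float64(29.2), 28.7), (90, np.float64(24.8), 24.4), (100, np.float64(22.2), 21.5), (106, np.float64(20.4), 19.7)]
heel x,y [[-23.  -20.9]
 [ 17.8  22.8]]
[ 0.41500628 -0.23341686  0.13715438] 23.9 [ 0.12524661  0.60324082 -0.68124198]
  return _methods._mean(a, axis=axis, dtype=dtype,
  ret = ret.dtype.type(ret / rcount)
```

The wedge is flat and fully home, within about 0.7 mm all along. The panel is shut and the arm is clear, so I'm handing in.

```bash
python3 -c "
from plant import ctrl
print(ctrl.finish_job())"
```

```text
the job is handed in; nothing more can be done
None
```

The panel came down in five tugs of about 2 cm each and rests shut, and the wedge lies flat and fully home in its pocket (within about 0.7 mm); it first sat toe-up, so I pressed it flat, and bottoming it peaked near 80 N at the wrist; I handed the job in at about 24 s with the arm clear.

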